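Release a module's drawer through its service slot

TASK

The drawer of the collecting module is latched shut. Take the release rod from its stand, push it down through the narrow slot in the module's top, feel for the hidden latch tab below and press it gently (never more than about 15 N on the module) until the drawer springs out, then put the rod back in its stand, fully down and let go. Leave the drawer out, and leave the two small bottles and the test cassette where they are.

Things in the scene. Friction and masses are not known exactly. Their poses are not given: they have to be found in the camera images.
- module: fixed grey box with white top, 120 (x) x 170 (y) x 95 mm high, standing on the bench. Origin: centre of its underside; -x is its front, where the white drawer front (168 x 36 mm) is; z up. Only the slot in its top gives access to the latch.
- slot (a point): centre of the slot's mouth, level with the module's top (95 mm up), in a dark steel bezel at the middle of the top. The slot is 9 mm wide (module x) and 66 mm long (module y), its edges chamfered, its walls 10 mm deep; below it the module is hollow. More than 15 N between rod and module, on slot, tab or deck, damages it. Axes as the module's.
- slot_deck (a point): 32.5 mm straight below slot, at the height of a hidden deck on rubber bushes (gives 2 mm: 2 N at first, 5 N more per mm, then rigid). Through it stands the latch tab, somewhere within 22 mm either way of here along the slot (differs each time, not measured): 10 mm long along the slot, wider than the slot, flat top 4.5 mm above the deck (28 mm below the mouth), 1 mm gap to the deck. Sideways the tab is rigid.
- drawer (a joint): how far the drawer is out, toward the module's -x, in m: 0 latched, 0.030 fully out. Pressing the latch tab straight down takes 2 N at first and 0.5 N more per mm; after about 9 mm (its top then 4.5 mm below the deck, so the rod must stand wholly on the tab) the drawer is let go and a spring drives it out to stay; at 13 mm the tab meets a rigid stop.
- rod: loose release rod, 60 g, 108 mm long, upright in its stand: a round steel pin 6 mm in diameter and 58 mm long, a black collar 24 mm in diameter and 5 mm thick, and above it a grey square handle 16 x 16 mm and 45 mm tall. Origin: the pin's tip; z points up along the rod to the handle; x and y are square to the handle's faces.
- rod_tip (a point): tip of the pin (flat, 6 mm diameter), same point as the rod's origin
- rod_collar (a point): on the rod's axis at the collar's underside, 58 mm above the tip; it rests on the stand's top when the rod is home
- rod_handle (a point): on the rod's axis in the middle of the handle, 86 mm above the tip and 23 mm above the collar's top: the place to grip, across two opposite faces
- stand: fixed heavy stand: aluminium block 44 x 44 mm, top 68 mm above the bench, on a 70 x 70 x 8 mm foot. A fixed table-top reader, 160 mm tall, stands between it and the module: carry the rod over it. Origin: centre of its underside; z up.
- stand_hole (a point): centre of the mouth of the stand's hole, on its top 68 mm up: 9 mm diameter, chamfered, 60 mm deep, straight down
- bottle_blue: small white bottle with blue cap, 25 mm diameter, 64 mm tall, behind the module; origin under its centre; leave alone
- bottle_amber: small amber bottle with a coloured cap, 29 mm diameter, 56 mm tall, left of the module; origin under its centre; leave alone
- cassette: flat white test cassette 70 x 20 x 5 mm behind the stand; origin under its centre; leave alone
There are look-alikes about, which are no part of the job. Of the things shaped like the stand, the aluminium one is meant.

How it is judged:
On the way, in this order (a step that is already met when the one before it is completed fails the run):
1. the rod's tip is through the slot, at least 20 mm below its mouth (z of rod_tip in the frame of module between 0.03 and 0.075 m and horizontal distance between rod_tip and slot below 0.04 m), for 0.1 s.
2. the latch is pressed and the drawer springs out more than 20 mm (value of joint drawer above 0.02 m), for 0.1 s.
At the end, for the whole second after the job is handed in: the drawer is out by more than 20 mm; the rod is back in its stand, collar down on the stand's top (collar's underside within 6 mm of the hole's mouth), upright within 0.1 rad, released and at rest (value of joint drawer above 0.02 m and distance between rod_collar and stand_hole below 0.006 m and angle between rod's own z axis and vertical below 0.1 rad and linear speed of rod below 0.02 m/s); the robot touches nothing.
It fails at once if the rod loads the module with more than 15 N (contact force between rod and module above 15 N).
It fails at once if the robot itself pushes on the module with more than 15 N (contact force between any of the arm, the fingers and module above 15 N).
It fails at once if the blue-capped bottle is moved more than 20 mm (distance of bottle_blue from where it was at the start of the episode above 0.02 m).
It fails at once if the amber bottle is moved more than 20 mm (distance of bottle_amber from where it was at the start of the episode above 0.02 m).
It fails at once if the cassette is moved more than 20 mm (distance of cassette from where it was at the start of the episode above 0.02 m).
It also fails if it takes over 59 s, if anything falls off the work surface, if the arm or the gripper's body presses on something with over 40 N, if the wrist force passes 120 N, or if a joint passes its speed limit or range.

ROBOT

A 7-joint arm with a two-finger parallel gripper is mounted at the origin on a cart in front of the work surface, level with it; the furniture and walls round the work are solid. World frame = base frame: x ahead of the robot, y to its left, z up, the work surface at z = 0. Lengths are in m, angles in rad, forces in N, time in s.
With the tool pointing down it reaches from about 0.425 to 0.95 m from the base axis. Payload 4.7 kg.
Tool frame: the origin (TCP) lies at the very end of the fingers, on their centre line; the grasp point (between the pads) lies 19 mm behind it; y points along the fingers, z is the direction in which the jaws open and shut, and the axes are right-handed (so a half turn about y gives the same grasp; the last joint's range is limited). The gripper opens to 87 mm and grips with 3 to 60 N. Pads are 19 mm wide; open, the fingers measure 117 mm over their backs; the gripper's body (75 mm by 190 mm) begins 51 mm behind the grasp point.
Start: joints at [-1.297, 0.469, -0.049, 1.532, 0.024, 1.141, -0.082], TCP at [0.201, 0.644, 0.223] pointing down, gripper open.
Joint ranges: [-2.59, 2.59], [-0.33, 1.99], [-1.39, 1.29], [0.1, 2.45], [-1.04, 4.18], [0.21, 1.99], [-2.66, 2.66]. Speed limits (rad/s): [2.57, 2.57, 3.14, 3.14, 3.14, 3.14, 3.14].

INTERFACE

Orientations are given as a 3x3 rotation matrix whose columns are the frame's x, y, z axes.
In Python, from workcell import observe, get_image, camera_params, sign_off, silhouettes gives the robot as it stands. The module is installed in compiled form; this text tells all that it offers.
- The arm moves only by the tool send_rows, never from a script. Its argument "steps" is a list of rows, each a list of 7 numbers: the opening, from 0 (shut) to 1 (fully open), then the shift along the tool's x, y, z in mm, then the turn, a rotation vector about the tool's x, y, z in rad. A call has 1 to 8 rows; each row shifts and turns the commanded pose from where the row before left it, along the tool's axes as they then stand; what a row does not reach is not made up. A row lasts 1/12 s, in which the tool goes at most 41.7 mm and 7.16 degrees, less where a joint would pass 70% of its speed; a pose out of reach is approached as far as the arm can. A call with a gripper value outside its range is refused whole. The fingers move at their own pace and stop on an object; the grip force is fixed at half the most. Time passes only in rows, so rows that do not move let the fingers close. It gives the time, the measured TCP pose, the force and the opening at its end, in the units of the state.
- observe(): the state, without advancing time (a new reading comes with each control period).
- get_image(name): name is "scene" or "top"; returns (picture, depth): 420x560x3 uint8, red, green, blue; 420x560 float32, m along the optical axis (not along the pixel's ray), 0 where there is no reading.
- camera_params(name): a dict with "fovy" (degrees; the focal length in pixels is half the picture's height over the tangent of half this angle, whatever the lens; pixels are square), "cx", "cy" (the principal point, pixels), "rvec" (rotation vector, rad) and "tvec" (3), from world to camera coordinates, as OpenCV has them. Camera axes: x right, y down, z forward; pixel columns grow to the right and rows downward; lengths in m; the calibration is good to about 2 mm. A picture is of the moment at which its call begins. camera_params takes no time and is no camera call.
- sign_off(): hands the job in, once; it reports no verdict.
Trained networks look in the newest picture that a camera, given by its name, has taken for a name from the list of things; names that differ only in an ending like _2 or _b are one class to them, and where a whole thing is asked for, a point or a joint stands for the part that bears it (a point fixed in the world has none). Each returns a list of dicts, best first, with "p" (0 to 1); they miss things now and then, are a little off and sometimes report something else, mostly with a low value. They report only what shows in the picture. A call takes as long as a camera call. They do not tell look-alikes from the thing itself.
- silhouettes(camera, query): "mask" (420x560 bool, what is visible of it) and "uv" ([column, row] in pixels, amid what is visible of it).
The state is a dict: "t": time; "joint_pos": joint angles; "qvel": joint speeds; "joint_torque": joint torques, N m; "ee_pos": TCP position; "ee_rot": TCP orientation; "wrist_force": force on the tool from outside, world axes, zero at the start; "moment": the same for the moment, N m; "width": opening from 0.0 (shut) to 1.0 (fully open).
Only numpy, scipy, OpenCV 4.12 (cv2) and the standard library are available. Lean on these libraries where they do the work, as an engineer would, in place of code of your own. Each camera call takes 0.05 s, during which the arm holds its last target. There are 200 camera calls.

## Working session

There is one attempt and no reset: what is moved stays moved. The work goes in short steps, Python scripts to look and compute and a tool call to move; the robot and the scene stay as the last step left them, time stands still between calls to the robot, and variables do not carry over. Pictures are saved under pics/ and viewed, about 8 in all and at most 12, crops included, and the job is handed in when it is done.

Besides the shell and the picture viewer there is one more tool, called after ">>>" in YAML: its name, and indented under it one key for each argument. send_rows: Moves the arm, as the interface text tells. Its arguments: {"type":"object","properties":{"steps":{"type":"array"}},"required":["steps"]}

```bash
mkdir -p pics; cat > h.py <<'E'
import numpy as np, cv2
from workcell import *
def cam(n):
    p=camera_params(n); R=cv2.Rodrigues(np.array(p['rvec'],float))[0]
    return p,R,np.array(p['tvec'],float),210/np.tan(np.radians(p['fovy'])/2)
def cloud(n,d):
    p,R,t,f=cam(n); v,u=np.mgrid[:420,:560]
    c=np.stack([(u-p['cx'])/f*d,(v-p['cy'])/f*d,d],-1)
    return (c-t)@R
def proj(n,X):
    p,R,t,f=cam(n); c=R@np.array(X)+t
    return f*c[0]/c[2]+p['cx'],f*c[1]/c[2]+p['cy']
E
python3 - <<'E'
from h import *
s=observe(); print({k:np.round(v,3) for k,v in s.items()})
for n in("scene","top"):
    im,d=get_image(n); np.savez(n+'0',im=im,d=d); print(camera_params(n), im.shape)
    cv2.imwrite(f'pics/{n}0.png',cv2.resize(im[...,::-1],(784,588)))
    for q in("module","rod","stand","bottle_blue"):
        for r in silhouettes(n,q):
            P=cloud(n,d)[r['mask']&(d>0)]
            print(n,q,round(r['p'],2),np.round(r['uv']),np.round(np.median(P,0),3),np.round(P.min(0),3),np.round(P.max(0),3))
E
```

```text
{'t': np.float64(0.0), 'joint_pos': array([-1.297,  0.469, -0.049,  1.534,  0.024,  1.141, -0.082]), 'qvel': array([ 0.002,  0.001, -0.   ,  0.002,  0.   ,  0.   ,  0.   ]), 'joint_torque': array([ 0.0000e+00, -5.0797e+01, -8.0000e-02, -2.3615e+01, -6.1000e-02,
        3.8000e-02,  0.0000e+00]), 'ee_pos': array([0.201, 0.644, 0.221]), 'ee_rot': array([[ 0.955, -0.001,  0.298],
       [-0.298, -0.002,  0.955],
       [ 0.   , -1.   , -0.002]]), 'wrist_force': array([ 0.469,  0.478, -0.016]), 'moment': array([ 0.08 ,  0.047, -0.046]), 'width': np.float64(0.999)}
{'fovy': 43.35434345617826, 'cx': 277.4342112997214, 'cy': 212.40353212170592, 'rvec': array([ 1.91658599, -0.66008678,  0.40602883]), 'tvec': array([-0.4716861 ,  0.31120594,  1.06226985])} (420, 560, 3)
scene module 0.65 [202. 222.] [0.524 0.224 0.074] [ 0.462  0.19  -0.001] [0.686 0.561 0.099]
scene rod 0.56 [325. 265.] [ 0.597 -0.177  0.096] [ 0.59  -0.184  0.07 ] [ 0.612 -0.164  0.121]
scene stand 0.86 [325. 292.] [ 0.587 -0.19   0.031] [ 0.566 -0.209 -0.002] [ 0.706 -0.098  0.076]
scene stand 0.67 [411. 270.] [ 0.804 -0.265  0.034] [ 0.696 -0.361 -0.003] [ 0.943 -0.15   0.085]
scene bottle_blue 0.7 [245. 222.] [0.641 0.243 0.031] [ 0.631  0.231 -0.003] [0.717 0.36  0.064]
{'fovy': 56.06333743155415, 'cx': 280.32485302317366, 'cy': 206.7947019748334, 'rvec': array([ 2.11545811, -2.11327731,  0.22344465]), 'tvec': array([0.07049622, 0.68969277, 0.89285563])} (420, 560, 3)
top module 0.9 [185. 267.] [0.543 0.287 0.094] [ 0.467  0.196 -0.001] [0.622 0.386 0.1  ]
top module 0.45 [380. 241.] [ 0.6   -0.166  0.103] [ 0.591 -0.188  0.067] [ 0.616 -0.158  0.122]
top stand 0.85 [404. 160.] [ 0.811 -0.243  0.041] [ 0.781 -0.294 -0.002] [ 0.851 -0.214  0.074]
top stand 0.78 [371. 248.] [ 0.593 -0.156  0.021] [ 0.568 -0.209 -0.   ] [ 0.637 -0.135  0.117]
top bottle_blue 0.56 [209. 230.] [0.643 0.248 0.05 ] [ 0.634  0.238 -0.002] [0.667 0.272 0.064]
```

View pics/scene0.png

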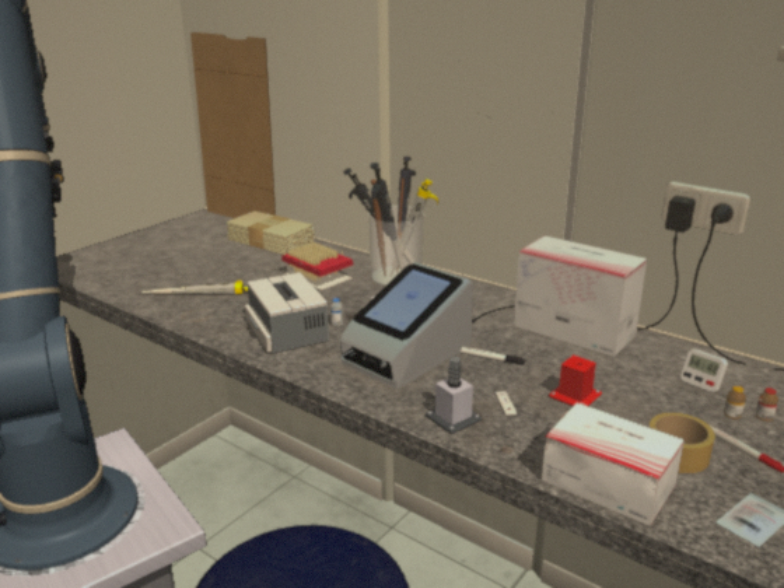

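View pics/top0.png

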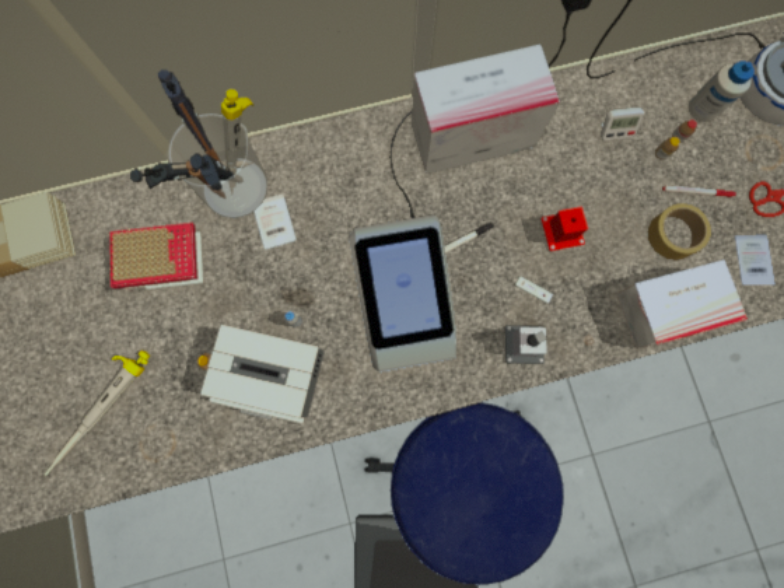

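Scene view (784×588): the module is at (285,310), the reader at (410,320), the aluminium stand with rod at (455,395), and a red empty stand at (577,380). Top view: module (260,372), bezel (260,370), aluminium stand and rod (526,342), red look-alike (566,228).
The only thing that could be mistaken for the stand is the red one, at (566,228) in the top view. I choose the aluminium one at (526,342). Next I measure and check with a crop.

```bash
cat > m.py <<'E'
from h import *
def topfit(n,im,d,z,tol,c,r,name):
    P=cloud(n,d); m=(d>0)&(abs(P[...,2]-z)<tol)&(np.hypot(P[...,0]-c[0],P[...,1]-c[1])<r)
    Q=P[m]; (a,b),(w,h),g=cv2.minAreaRect((Q[:,:2]*1000).astype(np.float32))
    print(n,name,len(Q),'rect c',round(a,1),round(b,1),'size',round(w,1),round(h,1),'ang',round(g,1),'mean',np.round(Q.mean(0)*1000,1))
    return m,P
if __name__=='__main__':
  for n in("scene","top"):
    k=np.load(n+'0.npz'); im,d=k['im'],k['d']
    m,P=topfit(n,im,d,.095,.007,(.543,.287),.13,'modtop')
    topfit(n,im,d,.119,.006,(.60,-.17),.03,'handletop')
    topfit(n,im,d,.068,.006,(.60,-.17),.04,'standtop')
    topfit(n,im,d,.008,.004,(.60,-.17),.06,'foot')
    topfit(n,im,d,.100,.06,(.60,-.17),.04,'rod+stand')
    # bezel dark
    g=im.max(-1); b=(g<100)&(d>0)&(abs(P[...,2]-.093)<.012)&(np.hypot(P[...,0]-.543,P[...,1]-.287)<.05)
    # colour pixel rays onto z=.095
    p,R,t,f=cam(n); v,u=np.nonzero(b); ray=np.stack([(u-p['cx'])/f,(v-p['cy'])/f,np.ones(len(u))],-1)@R; C=-R.T@t
    X=C+ray*((.095-C[2])/ray[:,2])[:,None]
    print(n,'bezel',len(u),[np.round(q,1) for q in cv2.minAreaRect((X[:,:2]*1000).astype(np.float32))],np.round(X.mean(0)*1000,1))
    ev=np.linalg.eigh(np.cov(X[:,:2].T))[1][:,1]; print('long axis',np.degrees(np.arctan2(ev[1],ev[0])))
    P2=P[(d>0)]; q=P2[(abs(P2[:,0]-.6)<.15)&(abs(P2[:,1]-.05)<.12)]; print('reader zmax',np.percentile(q[:,2],99.9), 'z range>.03 y',q[q[:,2]>.03][:,:2].min(0),q[q[:,2]>.03][:,:2].max(0))
  k=np.load('top0.npz')['im']; a=cv2.resize(k[215:275,340:400,::-1],(400,400),interpolation=cv2.INTER_CUBIC)
  b=cv2.resize(k[230:300,145:230,::-1],(486,400),interpolation=cv2.INTER_CUBIC)[:,:400]
  cv2.imwrite('pics/crop1.png',np.hstack([a,b]))
E
python3 m.py
```

```text
scene modtop 1048 rect c 549.1 290.1 size 179.7 122.3 ang 76.4 mean [544.9 280.5  93.8]
scene handletop 34 rect c 601.9 -171.9 size 21.5 15.4 ang 23.8 mean [ 600.7 -173.4  116.7]
scene standtop 200 rect c 602.2 -172.1 size 49.6 46.6 ang 87.5 mean [ 597.2 -177.7   67.7]
scene foot 265 rect c 589.3 -183.0 size 67.4 95.3 ang 43.8 mean [ 590.4 -184.4    8. ]
scene rod+stand 565 rect c 602.2 -171.9 size 49.8 49.5 ang 88.2 mean [ 596.1 -178.7   69.9]
scene bezel 90 [array([548.3, 290.2]), array([81.3, 24. ]), np.float64(77.5)] [548.7 290.5  95. ]
long axis 78.06541138902026
reader zmax 0.14983908579700728 z range>.03 y [ 0.55000759 -0.04635778] [0.74998657 0.13443032]
top modtop 3718 rect c 549.7 291.6 size 170.1 120.1 ang 77.2 mean [548.8 290.7  94.4]
top handletop 50 rect c 602.7 -169.3 size 15.1 15.5 ang 25.7 mean [ 602.3 -169.4  118.2]
top standtop 247 rect c 602.2 -170.4 size 45.4 43.4 ang 89.0 mean [ 601.3 -166.9   68.3]
top foot 347 rect c 597.0 -171.7 size 109.2 97.6 ang 39.7 mean [ 595.9 -160.4    8. ]
top rod+stand 393 rect c 602.7 -170.4 size 45.4 44.4 ang 89.1 mean [ 600.7 -165.2   74.9]
top bezel 255 [array([548.4, 291.4]), array([88.7, 23.7]), np.float64(77.1)] [548.3 292.2  95. ]
long axis 77.27722883566426
reader zmax 0.15143483132413976 z range>.03 y [ 0.54956382 -0.03721416] [0.74999592 0.14148809]
```

View pics/crop1.png

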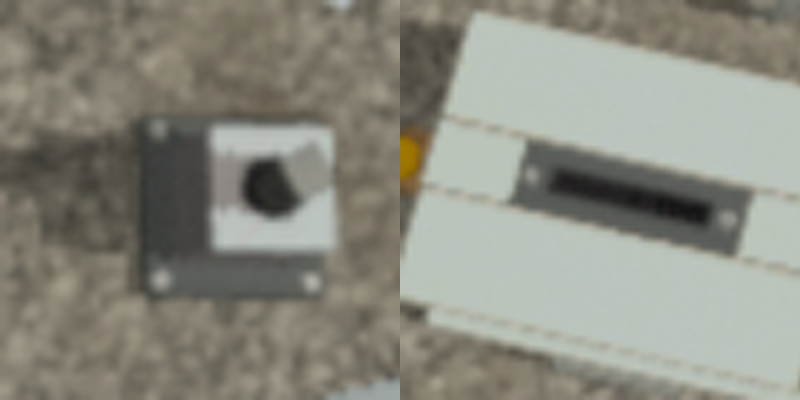

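The crop shows the aluminium stand with the rod (handle turned about 25°). The slot lies in the bezel at the middle of the module's top. Stand hole is about (602,−171) mm, slot about (548.7,291) mm with its long axis at 77.3°. I turn the jaws to 25° first, then move over.

>>> send_rows:
  steps:
    - [1, 0, -5, 0, 0, 0.119, 0]
    - [1, 0, -5, 0, 0, 0.119, 0]
    - [1, 0, -5, 0, 0, 0.119, 0]
    - [1, 0, -5, 0, 0, 0.119, 0]
    - [1, 0, -5, 0, 0, 0.119, 0]
    - [1, 0, -5, 0, 0, 0.119, 0]
    - [1, 0, -5, 0, 0, 0.119, 0]

```text
t: 1.08
ee_pos: [0.2011, 0.6443, 0.2579]
ee_rot: [[0.416, -0.0, 0.909], [-0.909, 0.0, 0.416], [-0.0, -1.0, -0.0]]
wrist_force: [0.3, -0.3, 0.0]
width: 0.998
```

>>> send_rows:
  steps:
    - [1, 36, 0, 10, 0, 0, 0]
    - [1, 36, 0, 10, 0, 0, 0]
    - [1, 36, 0, 10, 0, 0, 0]
    - [1, 36, 0, 10, 0, 0, 0]
    - [1, 36, 0, 10, 0, 0, 0]
    - [1, 36, 0, 10, 0, 0, 0]
    - [1, 36, 0, 10, 0, 0, 0]
    - [1, 36, 0, 10, 0, 0, 0]

```text
t: 1.75
ee_pos: [0.3961, 0.4154, 0.2579]
ee_rot: [[0.422, 0.0, 0.907], [-0.907, 0.001, 0.422], [-0.001, -1.0, 0.001]]
wrist_force: [0.4, 0.5, -0.2]
width: 1.001
```

>>> send_rows:
  steps:
    - [1, 36, 0, 10, 0, 0, 0]
    - [1, 36, 0, 10, 0, 0, 0]
    - [1, 36, 0, 10, 0, 0, 0]
    - [1, 36, 0, 10, 0, 0, 0]

```text
t: 2.08
ee_pos: [0.493, 0.3017, 0.2579]
ee_rot: [[0.422, 0.0, 0.907], [-0.907, 0.001, 0.422], [-0.0, -1.0, 0.001]]
wrist_force: [0.3, 1.2, -0.8]
width: 0.998
```

>>> send_rows:
  steps:
    - [1, 36.5, 0, -7.75, 0, 0, 0]
    - [1, 36.5, 0, -7.75, 0, 0, 0]
    - [1, 36.5, 0, -7.75, 0, 0, 0]
    - [1, 36.5, 0, -7.75, 0, 0, 0]
    - [1, 36.5, 0, -7.75, 0, 0, 0]
    - [1, 36.5, 0, -7.75, 0, 0, 0]
    - [1, 36.5, 0, -7.75, 0, 0, 0]
    - [1, 36.5, 0, -7.75, 0, 0, 0]

```text
t: 2.75
ee_pos: [0.5591, 0.0105, 0.2579]
ee_rot: [[0.422, 0.001, 0.907], [-0.907, 0.001, 0.422], [-0.0, -1.0, 0.001]]
wrist_force: [0.0, 0.2, 0.3]
width: 1.002
```

>>> send_rows:
  steps:
    - [1, 36.5, 0, -7.75, 0, 0, 0]
    - [1, 36.5, 0, -7.75, 0, 0, 0]
    - [1, 36.5, 0, -7.75, 0, 0, 0]
    - [1, 36.5, 0, -7.75, 0, 0, 0]
    - [1, 36.5, 0, -7.75, 0, 0, 0]
    - [1, 0, 20, 0, 0, 0, 0]
    - [1, 0, 20, 0, 0, 0, 0]
    - [1, 0, 0, 0, 0, 0, 0]

```text
t: 3.42
ee_pos: [0.5984, -0.1695, 0.2137]
ee_rot: [[0.42, -0.007, 0.907], [-0.907, 0.002, 0.42], [-0.004, -1.0, -0.006]]
wrist_force: [-1.1, 0.4, -0.5]
width: 1.001
```

>>> send_rows:
  steps:
    - [1, 0, 25, 0, 0, 0, 0]
    - [1, 0, 25, 0, 0, 0, 0]
    - [1, 0, 25, 0, 0, 0, 0]
    - [1, 0, 8, 0, 0, 0, 0]
    - [1, 0, 0, 0, 0, 0, 0]

```text
t: 3.83
ee_pos: [0.5997, -0.1685, 0.1331]
ee_rot: [[0.422, -0.004, 0.906], [-0.906, 0.001, 0.422], [-0.003, -1.0, -0.003]]
wrist_force: [0.3, -0.1, -0.2]
width: 1.001
```

>>> send_rows:
  steps:
    - [1, 3, 0, 1.3, 0, 0, 0]
    - [1, 0, 20, 0, 0, 0, 0]
    - [1, 0, 20, 0, 0, 0, 0]
    - [1, 0, 14, 0, 0, 0, 0]
    - [1, 0, 0, 0, 0, 0, 0]
    - [1, 0, 0, 0, 0, 0, 0]

```text
t: 4.33
ee_pos: [0.6042, -0.1721, 0.0819]
ee_rot: [[0.422, 0.002, 0.907], [-0.907, -0.0, 0.422], [0.001, -1.0, 0.001]]
wrist_force: [-0.1, -0.0, 0.3]
width: 0.996
```

```bash
python3 - <<'E'
from h import *
s=observe(); print(s['ee_pos'],s['wrist_force'],s['ee_rot'])
ims=[]
for n in("scene","top"):
    im,d=get_image(n); u,v=proj(n,[.602,-.171,.1]); u,v=int(u),int(v)
    ims.append(cv2.resize(im[v-40:v+40,u-40:u+40,::-1],(400,400),interpolation=cv2.INTER_CUBIC))
cv2.imwrite('pics/grasp.png',np.hstack(ims))
E
```

```text
[ 0.60422204 -0.17212763  0.08189404] [-0.08113497 -0.01100431  0.26993849] [[ 4.21555796e-01  1.81040935e-03  9.06800658e-01]
 [-9.06801787e-01 -3.81597423e-04  4.21557082e-01]
 [ 1.10922368e-03 -9.99998288e-01  1.48081783e-03]]
```

View pics/grasp.png

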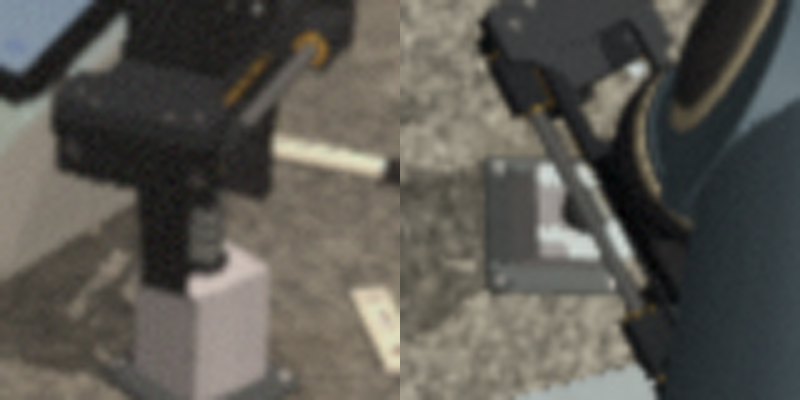

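The handle (left half, about (208,235)) stands between the open fingers. I centre and close.

>>> send_rows:
  steps:
    - [1, -2, 3, -1.2, 0, 0, 0]
    - [0, 0, 0, 0, 0, 0, 0]
    - [0, 0, 0, 0, 0, 0, 0]
    - [0, 0, 0, 0, 0, 0, 0]
    - [0, 0, 0, 0, 0, 0, 0]
    - [0, 0, 0, 0, 0, 0, 0]
    - [0, 0, 0, 0, 0, 0, 0]
    - [0, 0, 0, 0, 0, 0, 0]

```text
t: 5.1
ee_pos: [0.6012, -0.1705, 0.0775]
ee_rot: [[0.421, -0.0, 0.907], [-0.907, 0.0, 0.421], [-0.0, -1.0, -0.0]]
wrist_force: [-0.4, 0.6, -0.4]
width: 0.558
```

>>> send_rows:
  steps:
    - [0, 0, 0, 0, 0, 0, 0]
    - [0, 0, 0, 0, 0, 0, 0]
    - [0, 0, 0, 0, 0, 0, 0]
    - [0, 0, 0, 0, 0, 0, 0]

```text
t: 5.43
ee_pos: [0.6012, -0.1705, 0.0775]
ee_rot: [[0.421, -0.0, 0.907], [-0.907, 0.0, 0.421], [-0.0, -1.0, -0.0]]
wrist_force: [0.2, -0.0, 0.0]
width: 0.249
```

>>> send_rows:
  steps:
    - [0, 0, 0, 0, 0, 0, 0]
    - [0, 0, 0, 0, 0, 0, 0]
    - [0, 0, 0, 0, 0, 0, 0]
    - [0, 0, 0, 0, 0, 0, 0]

```text
t: 5.77
ee_pos: [0.6014, -0.1704, 0.0775]
ee_rot: [[0.421, 0.0, 0.907], [-0.907, 0.0, 0.421], [-0.0, -1.0, 0.0]]
wrist_force: [0.1, 0.5, -1.2]
width: 0.18
```

>>> send_rows:
  steps:
    - [0, 0, -10, 0, 0, 0, 0]
    - [0, 0, -25, 0, 0, 0, 0]
    - [0, 0, -30, 0, 0, 0, 0]
    - [0, 0, -35, 0, 0, 0, 0]
    - [0, 0, -35, 0, 0, 0, 0]
    - [0, 0, -35, 0, 0, 0, 0]
    - [0, 0, -30, 0, 0, 0, 0]
    - [0, 0, -5, 0, 0, 0, 0]

```text
t: 6.43
ee_pos: [0.6032, -0.1722, 0.2896]
ee_rot: [[0.421, 0.01, 0.907], [-0.907, -0.002, 0.421], [0.006, -1.0, 0.008]]
wrist_force: [-0.3, -0.1, 0.3]
width: 0.183
```

```bash
python3 - <<'E'
from h import *
s=observe(); e=s['ee_pos']; print(e,s['wrist_force'],s['moment'],s['width'])
im,d=get_image('scene'); u,v=map(int,proj('scene',e))
cv2.imwrite('pics/lift.png',cv2.resize(im[v-50:v+70,u-60:u+60,::-1],(480,480),interpolation=cv2.INTER_CUBIC)); print(u,v)
E
```

```text
[ 0.60317093 -0.1722175   0.28960968] [-0.29697831 -0.08209722  0.28960047] [-0.08127567  0.00674432  0.02695531] 0.1825297451360709
327 187
```

View pics/lift.png

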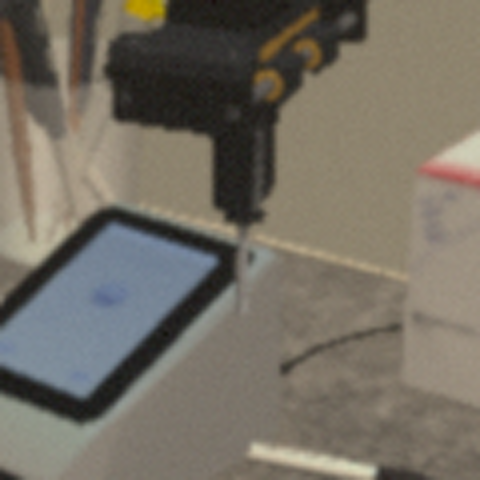

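The rod is held upright (pin from (240,220) to (240,310)). I carry it over the reader to the slot.

>>> send_rows:
  steps:
    - [0, -15, 0, 5, 0, 0, 0]
    - [0, -37, 0, 12.3, 0, 0, 0]
    - [0, -37, 0, 12.3, 0, 0, 0]
    - [0, -37, 0, 12.3, 0, 0, 0]
    - [0, -37, 0, 12.3, 0, 0, 0]
    - [0, -37, 0, 12.3, 0, 0, 0]
    - [0, -37, 0, 12.3, 0, 0, 0]
    - [0, -37, 0, 12.3, 0, 0, 0]

```text
t: 7.15
ee_pos: [0.5667, 0.1177, 0.2814]
ee_rot: [[0.421, -0.003, 0.907], [-0.907, -0.001, 0.421], [-0.0, -1.0, -0.003]]
wrist_force: [0.6, 0.2, -0.9]
width: 0.183
```

>>> send_rows:
  steps:
    - [0, -37, 0, 12.3, 0, 0, 0]
    - [0, -37, 0, 12.3, 0, 0, 0]
    - [0, -37, 0, 12.3, 0, 0, 0]
    - [0, -37, 0, 12.3, 0, 0, 0]
    - [0, -18.7, 0, 6.4, 0, 0, 0]
    - [0, 0, 0, 0, 0, 0, 0]
    - [0, 0, 0, 0, 0, 0, 0]
    - [0, 0, 0, 0, 0, 0, 0]

```text
t: 7.82
ee_pos: [0.5484, 0.2891, 0.2816]
ee_rot: [[0.42, -0.002, 0.908], [-0.908, -0.002, 0.42], [0.002, -1.0, -0.002]]
wrist_force: [-0.4, 0.2, 0.4]
width: 0.178
```

>>> send_rows:
  steps:
    - [0, -1.6, 20, 1, 0, 0, 0]
    - [0, 0, 30, 0, 0, 0, 0]
    - [0, 0, 30, 0, 0, 0, 0]
    - [0, 0, 18, 0, 0, 0, 0]
    - [0, 0, 8, 0, 0, 0, 0]
    - [0, 0, 0, 0, 0, 0, 0]
    - [0, 0, 0, 0, 0, 0, 0]

```text
t: 8.4
ee_pos: [0.5496, 0.2917, 0.1773]
ee_rot: [[0.42, 0.001, 0.908], [-0.908, -0.0, 0.42], [0.0, -1.0, 0.001]]
wrist_force: [0.1, 0.6, 0.6]
width: 0.184
```

```bash
python3 - <<'E'
from h import *
s=observe(); e=s['ee_pos']; print(e,s['wrist_force'],s['width'],np.round(s['ee_rot'][:,1],4))
ims=[]
for n in('scene','top'):
    im,d=get_image(n); u,v=map(int,proj(n,[e[0],e[1],.1])); print(n,u,v)
    c=im[v-30:v+30,u-30:u+30,::-1].copy()
    c=cv2.resize(c,(390,390),interpolation=cv2.INTER_CUBIC)
    def P(X):
        a,b=proj(n,X); return (round((a-u+30+.5)*6.5),round((b-v+30+.5)*6.5))
    cv2.drawMarker(c,P([e[0],e[1],e[2]-.0675]),(0,0,255),cv2.MARKER_CROSS,14)
    th=np.radians(77.3)
    for sg in(-33,33): cv2.circle(c,P([.5487+sg*.001*np.cos(th),.291+sg*.001*np.sin(th),.095]),4,(0,255,0),1)
    ims.append(c)
cv2.imwrite('pics/slot.png',np.hstack(ims))
E
```

```text
[0.54963219 0.29173097 0.1772513 ] [0.10148989 0.64257026 0.64543637] 0.18380660359619846 [ 8.e-04 -0.e+00 -1.e+00]
scene 203 205
top 184 263
```

View pics/slot.png

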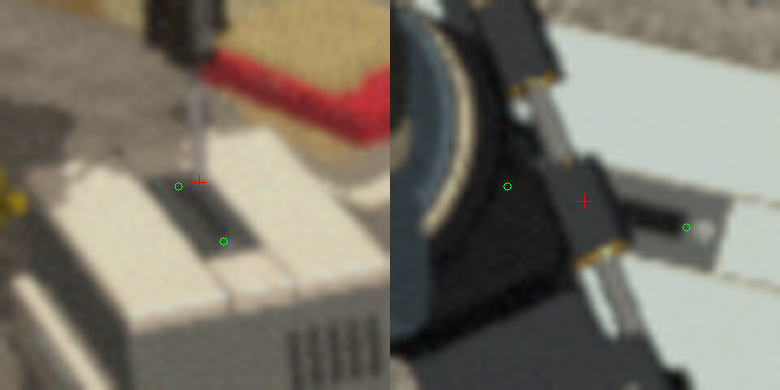

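>>> send_rows:
  steps:
    - [0, 0.2, 4, -1, 0, 0, 0]
    - [0, 0, 4, 0, 0, 0, 0]
    - [0, 0, 3, 0, 0, 0, 0]
    - [0, 0, 0, 0, 0, 0, 0]
    - [0, 0, 0, 0, 0, 0, 0]
    - [0, 0, 0, 0, 0, 0, 0]

```text
t: 9.0
ee_pos: [0.548, 0.2923, 0.1656]
ee_rot: [[0.422, 0.0, 0.907], [-0.907, 0.0, 0.422], [-0.0, -1.0, 0.0]]
wrist_force: [0.2, 0.8, -1.1]
width: 0.182
```

>>> send_rows:
  steps:
    - [0, 0.3, 0, 0.4, 0, 0, 0]
    - [0, 0, 0, 0, 0, 0, 0]
    - [0, 0, 0, 0, 0, 0, 0]

```text
t: 9.25
ee_pos: [0.5486, 0.2922, 0.1656]
ee_rot: [[0.421, 0.0, 0.907], [-0.907, 0.0, 0.421], [-0.0, -1.0, 0.0]]
wrist_force: [-0.4, -0.5, -0.1]
width: 0.181
```

>>> send_rows:
  steps:
    - [0, 0, 1, 0, 0, 0, 0]
    - [0, 0, 1, 0, 0, 0, 0]
    - [0, 0, 0, 0, 0, 0, 0]

```text
t: 9.5
ee_pos: [0.5483, 0.2921, 0.1633]
ee_rot: [[0.421, -0.0, 0.907], [-0.907, -0.0, 0.421], [-0.0, -1.0, -0.0]]
wrist_force: [0.1, -0.1, -1.1]
width: 0.184
```

>>> send_rows:
  steps:
    - [0, 0, 1, 0, 0, 0, 0]
    - [0, 0, 1, 0, 0, 0, 0]
    - [0, 0, 0, 0, 0, 0, 0]

```text
t: 9.75
ee_pos: [0.5483, 0.2921, 0.1613]
ee_rot: [[0.421, -0.0, 0.907], [-0.907, -0.0, 0.421], [-0.0, -1.0, -0.0]]
wrist_force: [0.0, 0.1, -0.2]
width: 0.182
```

>>> send_rows:
  steps:
    - [0, 0, 1, 0, 0, 0, 0]
    - [0, 0, 0, 0, 0, 0, 0]

```text
t: 9.92
ee_pos: [0.5483, 0.2921, 0.1603]
ee_rot: [[0.421, -0.0, 0.907], [-0.907, -0.0, 0.421], [-0.0, -1.0, -0.0]]
wrist_force: [-0.3, -0.2, -1.4]
width: 0.181
```

>>> send_rows:
  steps:
    - [0, 0, 1, 0, 0, 0, 0]
    - [0, 0, 0, 0, 0, 0, 0]

```text
t: 10.08
ee_pos: [0.5484, 0.2921, 0.1594]
ee_rot: [[0.421, -0.0, 0.907], [-0.907, -0.0, 0.421], [-0.0, -1.0, -0.0]]
wrist_force: [0.3, 0.0, -0.7]
width: 0.182
```

>>> send_rows:
  steps:
    - [0, 0, 1, 0, 0, 0, 0]
    - [0, 0, 0, 0, 0, 0, 0]

```text
t: 10.25
ee_pos: [0.5483, 0.2921, 0.1584]
ee_rot: [[0.421, -0.0, 0.907], [-0.907, -0.0, 0.421], [-0.0, -1.0, -0.0]]
wrist_force: [-0.3, 0.9, 0.4]
width: 0.178
```

>>> send_rows:
  steps:
    - [0, 0, 1, 0, 0, 0, 0]
    - [0, 0, 0, 0, 0, 0, 0]

```text
t: 10.42
ee_pos: [0.5484, 0.2921, 0.1574]
ee_rot: [[0.421, -0.0, 0.907], [-0.907, -0.0, 0.421], [-0.0, -1.0, -0.0]]
wrist_force: [0.3, -0.6, -1.3]
width: 0.184
```

>>> send_rows:
  steps:
    - [0, 0, 1.5, 0, 0, 0, 0]
    - [0, 0, 1.5, 0, 0, 0, 0]
    - [0, 0, 1.5, 0, 0, 0, 0]
    - [0, 0, 1.5, 0, 0, 0, 0]
    - [0, 0, 0, 0, 0, 0, 0]

```text
t: 10.83
ee_pos: [0.5482, 0.292, 0.1511]
ee_rot: [[0.421, -0.001, 0.907], [-0.907, -0.0, 0.421], [0.0, -1.0, -0.001]]
wrist_force: [-0.1, 0.3, -0.2]
width: 0.178
```

>>> send_rows:
  steps:
    - [0, 0, 2, 0, 0, 0, 0]
    - [0, 0, 2, 0, 0, 0, 0]
    - [0, 0, 2, 0, 0, 0, 0]
    - [0, 0, 2, 0, 0, 0, 0]
    - [0, 0, 2, 0, 0, 0, 0]
    - [0, 0, 1, 0, 0, 0, 0]
    - [0, 0, 0, 0, 0, 0, 0]

```text
t: 11.42
ee_pos: [0.5483, 0.2921, 0.1402]
ee_rot: [[0.421, -0.001, 0.907], [-0.907, -0.0, 0.421], [-0.0, -1.0, -0.001]]
wrist_force: [0.3, 0.3, -0.6]
width: 0.185
```

>>> send_rows:
  steps:
    - [0, 0, 1.5, 0, 0, 0, 0]
    - [0, 0, 1.5, 0, 0, 0, 0]
    - [0, 0, 1.2, 0, 0, 0, 0]
    - [0, 0, 0, 0, 0, 0, 0]

```text
t: 11.75
ee_pos: [0.5483, 0.2921, 0.136]
ee_rot: [[0.421, -0.0, 0.907], [-0.907, -0.0, 0.421], [-0.0, -1.0, -0.001]]
wrist_force: [-0.4, -0.8, -1.0]
width: 0.18
```

>>> send_rows:
  steps:
    - [0, 0, 1, 0, 0, 0, 0]
    - [0, 0, 1, 0, 0, 0, 0]
    - [0, 0, 0, 0, 0, 0, 0]

```text
t: 12.0
ee_pos: [0.5485, 0.2922, 0.1344]
ee_rot: [[0.421, 0.0, 0.907], [-0.907, 0.0, 0.421], [-0.0, -1.0, 0.0]]
wrist_force: [0.7, -0.2, -0.4]
width: 0.183
```

>>> send_rows:
  steps:
    - [0, 0, 1, 0, 0, 0, 0]
    - [0, 0, 0, 0, 0, 0, 0]

```text
t: 12.17
ee_pos: [0.5486, 0.2922, 0.1337]
ee_rot: [[0.421, 0.0, 0.907], [-0.907, 0.0, 0.421], [-0.0, -1.0, 0.0]]
wrist_force: [0.2, -0.5, 1.9]
width: 0.182
```

>>> send_rows:
  steps:
    - [0, 0, 0.5, 0, 0, 0, 0]
    - [0, 0, 0, 0, 0, 0, 0]

```text
t: 12.33
ee_pos: [0.5486, 0.2922, 0.1332]
ee_rot: [[0.421, 0.0, 0.907], [-0.907, 0.0, 0.421], [-0.0, -1.0, 0.0]]
wrist_force: [-0.2, -0.4, 3.7]
width: 0.183
```

>>> send_rows:
  steps:
    - [0, 0, 0.5, 0, 0, 0, 0]
    - [0, 0, 0, 0, 0, 0, 0]

```text
t: 12.5
ee_pos: [0.5486, 0.2922, 0.1325]
ee_rot: [[0.421, 0.0, 0.907], [-0.907, 0.0, 0.421], [-0.0, -1.0, 0.0]]
wrist_force: [0.4, 0.3, 3.3]
width: 0.186
```

>>> send_rows:
  steps:
    - [0, 0, 0.5, 0, 0, 0, 0]
    - [0, 0, 0, 0, 0, 0, 0]

```text
t: 12.67
ee_pos: [0.5486, 0.2922, 0.132]
ee_rot: [[0.421, 0.0, 0.907], [-0.907, 0.0, 0.421], [-0.0, -1.0, 0.0]]
wrist_force: [-0.6, -0.9, 4.6]
width: 0.182
```

>>> send_rows:
  steps:
    - [0, 0, 0.7, 0, 0, 0, 0]
    - [0, 0, 0, 0, 0, 0, 0]

```text
t: 12.83
ee_pos: [0.5486, 0.2922, 0.1311]
ee_rot: [[0.421, 0.0, 0.907], [-0.907, 0.0, 0.421], [-0.0, -1.0, 0.0]]
wrist_force: [-0.7, -0.2, 4.6]
width: 0.181
```

>>> send_rows:
  steps:
    - [0, 0, 0.7, 0, 0, 0, 0]
    - [0, 0, 0, 0, 0, 0, 0]

```text
t: 13.0
ee_pos: [0.5486, 0.2922, 0.1305]
ee_rot: [[0.421, 0.0, 0.907], [-0.907, 0.0, 0.421], [-0.0, -1.0, 0.0]]
wrist_force: [-0.2, 0.2, 4.4]
width: 0.179
```

>>> send_rows:
  steps:
    - [0, 0, 0.5, 0, 0, 0, 0]
    - [0, 0, 0, 0, 0, 0, 0]

```text
t: 13.17
ee_pos: [0.5486, 0.2922, 0.13]
ee_rot: [[0.421, 0.0, 0.907], [-0.907, 0.0, 0.421], [-0.0, -1.0, 0.0]]
wrist_force: [-0.5, -0.5, 4.1]
width: 0.183
```

Clearly the tab (force about 4 N, nearly flat). I now go carefully past deck level.

>>> send_rows:
  steps:
    - [0, 0, 0.5, 0, 0, 0, 0]
    - [0, 0, 0, 0, 0, 0, 0]

```text
t: 13.33
ee_pos: [0.5486, 0.2923, 0.1295]
ee_rot: [[0.421, 0.0, 0.907], [-0.907, 0.0, 0.421], [-0.0, -1.0, 0.0]]
wrist_force: [-0.3, 0.8, 5.0]
width: 0.182
```

>>> send_rows:
  steps:
    - [0, 0, 0.4, 0, 0, 0, 0]
    - [0, 0, 0, 0, 0, 0, 0]

```text
t: 13.5
ee_pos: [0.5486, 0.2922, 0.1291]
ee_rot: [[0.421, 0.0, 0.907], [-0.907, 0.0, 0.421], [-0.0, -1.0, 0.0]]
wrist_force: [-0.7, -0.2, 5.1]
width: 0.183
```

>>> send_rows:
  steps:
    - [0, 0, 0.4, 0, 0, 0, 0]
    - [0, 0, 0, 0, 0, 0, 0]

```text
t: 13.67
ee_pos: [0.5486, 0.2923, 0.1288]
ee_rot: [[0.421, 0.0, 0.907], [-0.907, 0.0, 0.421], [-0.0, -1.0, 0.0]]
wrist_force: [0.4, -0.8, 4.8]
width: 0.186
```

>>> send_rows:
  steps:
    - [0, 0, 0.4, 0, 0, 0, 0]
    - [0, 0, 0, 0, 0, 0, 0]

```text
t: 13.83
ee_pos: [0.5486, 0.2922, 0.1284]
ee_rot: [[0.421, 0.0, 0.907], [-0.907, 0.0, 0.421], [-0.0, -1.0, 0.0]]
wrist_force: [-1.0, 0.2, 6.3]
width: 0.187
```

>>> send_rows:
  steps:
    - [0, 0, 0.4, 0, 0, 0, 0]
    - [0, 0, 0, 0, 0, 0, 0]

```text
t: 14.0
ee_pos: [0.5486, 0.2922, 0.128]
ee_rot: [[0.421, 0.0, 0.907], [-0.907, 0.0, 0.421], [-0.0, -1.0, 0.0]]
wrist_force: [-0.4, -0.2, 5.2]
width: 0.184
```

>>> send_rows:
  steps:
    - [0, 0, 0.4, 0, 0, 0, 0]
    - [0, 0, 0, 0, 0, 0, 0]

```text
t: 14.17
ee_pos: [0.5486, 0.2922, 0.1277]
ee_rot: [[0.421, 0.0, 0.907], [-0.907, 0.0, 0.421], [-0.0, -1.0, 0.0]]
wrist_force: [-1.6, -1.1, 5.8]
width: 0.181
```

>>> send_rows:
  steps:
    - [0, 0, 0.5, 0, 0, 0, 0]
    - [0, 0, 0, 0, 0, 0, 0]

```text
t: 14.33
ee_pos: [0.5486, 0.2922, 0.1272]
ee_rot: [[0.421, 0.0, 0.907], [-0.907, 0.0, 0.421], [-0.0, -1.0, 0.0]]
wrist_force: [-0.9, -0.8, 6.1]
width: 0.178
```

>>> send_rows:
  steps:
    - [0, 0, 0.6, 0, 0, 0, 0]
    - [0, 0, 0, 0, 0, 0, 0]

```text
t: 14.5
ee_pos: [0.5486, 0.2922, 0.1266]
ee_rot: [[0.421, 0.0, 0.907], [-0.907, 0.0, 0.421], [-0.0, -1.0, 0.0]]
wrist_force: [-0.8, -0.8, 5.1]
width: 0.185
```

>>> send_rows:
  steps:
    - [0, 0, 0.6, 0, 0, 0, 0]
    - [0, 0, 0, 0, 0, 0, 0]

```text
t: 14.67
ee_pos: [0.5486, 0.2922, 0.1259]
ee_rot: [[0.421, 0.0, 0.907], [-0.907, 0.0, 0.421], [-0.0, -1.0, 0.001]]
wrist_force: [0.3, 0.9, 5.2]
width: 0.182
```

>>> send_rows:
  steps:
    - [0, 0, 0.6, 0, 0, 0, 0]
    - [0, 0, 0, 0, 0, 0, 0]

```text
t: 14.83
ee_pos: [0.5487, 0.2922, 0.1253]
ee_rot: [[0.421, 0.001, 0.907], [-0.907, 0.0, 0.421], [-0.0, -1.0, 0.001]]
wrist_force: [0.6, -0.3, 4.8]
width: 0.183
```

>>> send_rows:
  steps:
    - [0, 0, 0.6, 0, 0, 0, 0]
    - [0, 0, 0, 0, 0, 0, 0]

```text
t: 15.0
ee_pos: [0.5487, 0.2922, 0.1247]
ee_rot: [[0.421, 0.001, 0.907], [-0.907, 0.0, 0.421], [-0.0, -1.0, 0.001]]
wrist_force: [-0.5, 0.7, 6.5]
width: 0.182
```

>>> send_rows:
  steps:
    - [0, 0, 0.6, 0, 0, 0, 0]
    - [0, 0, 0, 0, 0, 0, 0]

```text
t: 15.17
ee_pos: [0.5487, 0.2922, 0.1242]
ee_rot: [[0.421, 0.001, 0.907], [-0.907, 0.0, 0.421], [-0.0, -1.0, 0.001]]
wrist_force: [-0.2, -0.5, 6.1]
width: 0.181
```

```bash
cat > dr.py <<'E'
from h import *
# drawer: forward (-x of module) extent of points between z .01 and .05, in module frame
a=np.array([.9755,-.22]); c=np.array([.5487,.291])
def ext(im,d,n):
    P=cloud(n,d); q=P[(d>0)&(P[...,2]>.012)&(P[...,2]<.05)]; r=(q[:,:2]-c); x=r@a; y=r@np.array([.22,.9755])
    m=(abs(y)<.075)&(x<-.045)&(x>-.13); return np.round(np.percentile(x[m],[2,10,50])*1000,1),m.sum()
for n in('top','scene'):
    k=np.load(n+'0.npz'); print(n,'before',ext(k['im'],k['d'],n),'now',ext(*get_image(n),n))
E
python3 dr.py
```

```text
top before (array([-75.1, -72.8, -66.8]), np.int64(260)) now (array([-103.5,  -98.2,  -89. ]), np.int64(316))
scene before (array([-74.6, -70.8, -68.1]), np.int64(223)) now (array([-103.2,  -98.9,  -83.7]), np.int64(420))
```

The drawer is out: its front moved about 28 mm in both cameras. I withdraw the rod and return it.

>>> send_rows:
  steps:
    - [0, 0, -4, 0, 0, 0, 0]
    - [0, 0, -8, 0, 0, 0, 0]
    - [0, 0, -10, 0, 0, 0, 0]
    - [0, 0, -12, 0, 0, 0, 0]
    - [0, 0, -20, 0, 0, 0, 0]
    - [0, 0, -35, 0, 0, 0, 0]
    - [0, 0, -38, 0, 0, 0, 0]
    - [0, 0, -36, 0, 0, 0, 0]

```text
t: 15.93
ee_pos: [0.5477, 0.2917, 0.289]
ee_rot: [[0.421, -0.001, 0.907], [-0.907, -0.0, 0.421], [-0.0, -1.0, -0.001]]
wrist_force: [0.9, 0.6, -1.3]
width: 0.183
```

>>> send_rows:
  steps:
    - [0, 15, 0, -5, 0, 0, 0]
    - [0, 37, 0, -12.3, 0, 0, 0]
    - [0, 37, 0, -12.3, 0, 0, 0]
    - [0, 37, 0, -12.3, 0, 0, 0]
    - [0, 37, 0, -12.3, 0, 0, 0]
    - [0, 37, 0, -12.3, 0, 0, 0]
    - [0, 37, 0, -12.3, 0, 0, 0]
    - [0, 37, 0, -12.3, 0, 0, 0]

```text
t: 16.6
ee_pos: [0.5805, 0.0034, 0.2873]
ee_rot: [[0.422, -0.0, 0.907], [-0.907, 0.001, 0.422], [-0.001, -1.0, -0.0]]
wrist_force: [1.0, 1.2, -0.8]
width: 0.182
```

>>> send_rows:
  steps:
    - [0, 37, 0, -12.3, 0, 0, 0]
    - [0, 37, 0, -12.3, 0, 0, 0]
    - [0, 37, 0, -12.3, 0, 0, 0]
    - [0, 37, 0, -12.3, 0, 0, 0]
    - [0, 18.7, 0, -6.4, 0, 0, 0]
    - [0, 0, 0, 0, 0, 0, 0]
    - [0, 0, 0, 0, 0, 0, 0]
    - [0, 0, 0, 0, 0, 0, 0]

```text
t: 17.27
ee_pos: [0.601, -0.1678, 0.2867]
ee_rot: [[0.423, -0.001, 0.906], [-0.906, 0.002, 0.423], [-0.002, -1.0, 0.0]]
wrist_force: [-0.3, 1.6, -1.1]
width: 0.182
```

>>> send_rows:
  steps:
    - [0, 2.8, 20, -0.4, 0, 0, 0]
    - [0, 0, 35, 0, 0, 0, 0]
    - [0, 0, 35, 0, 0, 0, 0]
    - [0, 0, 30, 0, 0, 0, 0]
    - [0, 0, 16, 0, 0, 0, 0]
    - [0, 0, 0, 0, 0, 0, 0]
    - [0, 0, 0, 0, 0, 0, 0]
    - [0, 0, 0, 0, 0, 0, 0]

```text
t: 17.93
ee_pos: [0.6032, -0.1712, 0.1525]
ee_rot: [[0.423, 0.003, 0.906], [-0.906, 0.0, 0.423], [0.001, -1.0, 0.002]]
wrist_force: [-0.0, -0.2, -0.1]
width: 0.182
```

>>> send_rows:
  steps:
    - [0, 0, 3, 0, 0, 0, 0]
    - [0, 0, 0, 0, 0, 0, 0]
    - [0, 0, 0, 0, 0, 0, 0]
    - [0, 0, 0, 0, 0, 0, 0]
    - [0, 0, 0, 0, 0, 0, 0]

```text
t: 18.35
ee_pos: [0.6021, -0.1721, 0.1483]
ee_rot: [[0.421, 0.001, 0.907], [-0.907, 0.0, 0.421], [0.0, -1.0, 0.001]]
wrist_force: [0.9, 1.1, -0.8]
width: 0.181
```

>>> send_rows:
  steps:
    - [0, -1.4, 4, 0.3, 0, 0, 0]
    - [0, 0, 4, 0, 0, 0, 0]
    - [0, 0, 0, 0, 0, 0, 0]
    - [0, 0, 0, 0, 0, 0, 0]
    - [0, 0, 0, 0, 0, 0, 0]

```text
t: 18.77
ee_pos: [0.6016, -0.1707, 0.1397]
ee_rot: [[0.421, -0.0, 0.907], [-0.907, 0.0, 0.421], [-0.0, -1.0, -0.0]]
wrist_force: [0.3, 0.0, 0.2]
width: 0.179
```

>>> send_rows:
  steps:
    - [0, 0, 1, 0, 0, 0, 0]
    - [0, 0, 1, 0, 0, 0, 0]
    - [0, 0, 1, 0, 0, 0, 0]
    - [0, 0, 0, 0, 0, 0, 0]

```text
t: 19.1
ee_pos: [0.6015, -0.1706, 0.1367]
ee_rot: [[0.421, -0.0, 0.907], [-0.907, 0.0, 0.421], [-0.0, -1.0, -0.0]]
wrist_force: [0.0, 0.1, -0.3]
width: 0.18
```

>>> send_rows:
  steps:
    - [0, 0, 1, 0, 0, 0, 0]
    - [0, 0, 1, 0, 0, 0, 0]
    - [0, 0, 0, 0, 0, 0, 0]

```text
t: 19.35
ee_pos: [0.6015, -0.1706, 0.1347]
ee_rot: [[0.421, -0.0, 0.907], [-0.907, 0.0, 0.421], [-0.0, -1.0, -0.0]]
wrist_force: [-0.1, -0.4, -0.3]
width: 0.182
```

>>> send_rows:
  steps:
    - [0, 0, 1, 0, 0, 0, 0]
    - [0, 0, 1, 0, 0, 0, 0]
    - [0, 0, 0, 0, 0, 0, 0]

```text
t: 19.6
ee_pos: [0.6015, -0.1706, 0.1327]
ee_rot: [[0.421, -0.0, 0.907], [-0.907, 0.0, 0.421], [-0.0, -1.0, -0.0]]
wrist_force: [0.0, -0.1, -1.7]
width: 0.178
```

>>> send_rows:
  steps:
    - [0, 0, 2, 0, 0, 0, 0]
    - [0, 0, 3, 0, 0, 0, 0]
    - [0, 0, 3, 0, 0, 0, 0]
    - [0, 0, 3, 0, 0, 0, 0]
    - [0, 0, 3, 0, 0, 0, 0]
    - [0, 0, 0, 0, 0, 0, 0]

```text
t: 20.1
ee_pos: [0.6014, -0.1704, 0.1181]
ee_rot: [[0.421, -0.001, 0.907], [-0.907, 0.0, 0.421], [-0.001, -1.0, -0.001]]
wrist_force: [0.8, 1.1, -0.0]
width: 0.184
```

>>> send_rows:
  steps:
    - [0, 0, 4, 0, 0, 0, 0]
    - [0, 0, 6, 0, 0, 0, 0]
    - [0, 0, 6, 0, 0, 0, 0]
    - [0, 0, 6, 0, 0, 0, 0]
    - [0, 0, 6, 0, 0, 0, 0]
    - [0, 0, 6, 0, 0, 0, 0]
    - [0, 0, 4, 0, 0, 0, 0]
    - [0, 0, 0, 0, 0, 0, 0]

```text
t: 20.77
ee_pos: [0.6014, -0.1703, 0.0798]
ee_rot: [[0.422, -0.001, 0.907], [-0.907, 0.0, 0.422], [-0.001, -1.0, -0.001]]
wrist_force: [0.0, 0.0, -0.7]
width: 0.18
```

>>> send_rows:
  steps:
    - [0, 0, 1, 0, 0, 0, 0]
    - [0, 0, 0.5, 0, 0, 0, 0]
    - [0, 0, 0, 0, 0, 0, 0]
    - [0, 0, 0, 0, 0, 0, 0]

```text
t: 21.1
ee_pos: [0.6016, -0.1708, 0.0796]
ee_rot: [[0.421, 0.0, 0.907], [-0.907, -0.0, 0.421], [0.0, -1.0, 0.0]]
wrist_force: [0.2, 0.8, 0.1]
width: 0.185
```

>>> send_rows:
  steps:
    - [1, 0, 0, 0, 0, 0, 0]
    - [1, 0, 0, 0, 0, 0, 0]
    - [1, 0, 0, 0, 0, 0, 0]
    - [1, 0, 0, 0, 0, 0, 0]
    - [1, 0, 0, 0, 0, 0, 0]
    - [1, 0, 0, 0, 0, 0, 0]
    - [1, 0, 0, 0, 0, 0, 0]
    - [1, 0, 0, 0, 0, 0, 0]

```text
t: 21.77
ee_pos: [0.6016, -0.1707, 0.0794]
ee_rot: [[0.421, -0.0, 0.907], [-0.907, 0.0, 0.421], [-0.0, -1.0, -0.0]]
wrist_force: [0.9, 0.3, -0.4]
width: 0.703
```

>>> send_rows:
  steps:
    - [1, 0, 0, 0, 0, 0, 0]
    - [1, 0, 0, 0, 0, 0, 0]
    - [1, 0, -10, 0, 0, 0, 0]
    - [1, 0, -20, 0, 0, 0, 0]
    - [1, 0, -30, 0, 0, 0, 0]
    - [1, 0, -30, 0, 0, 0, 0]
    - [1, 0, -35, 0, 0, 0, 0]
    - [1, 0, -35, 0, 0, 0, 0]

```text
t: 22.43
ee_pos: [0.6012, -0.1707, 0.2415]
ee_rot: [[0.421, -0.0, 0.907], [-0.907, 0.0, 0.421], [-0.0, -1.0, -0.0]]
wrist_force: [1.2, 0.3, -0.4]
width: 1.0
```

>>> send_rows:
  steps:
    - [1, 0, -10, 0, 0, 0, 0]
    - [1, 0, 0, 0, 0, 0, 0]
    - [1, 0, 0, 0, 0, 0, 0]
    - [1, 0, 0, 0, 0, 0, 0]

```text
t: 22.77
ee_pos: [0.6006, -0.1701, 0.2477]
ee_rot: [[0.422, -0.003, 0.907], [-0.907, 0.001, 0.422], [-0.002, -1.0, -0.002]]
wrist_force: [-1.1, 0.7, -0.7]
width: 0.999
```

```bash
python3 dr.py; python3 - <<'E'
from h import *
from m import topfit
print(observe()['ee_pos'])
ims=[]
for n in("scene","top"):
    im,d=get_image(n)
    try:
        topfit(n,im,d,.119,.008,(.60,-.17),.03,'handletop'); topfit(n,im,d,.068,.006,(.60,-.17),.04,'standtop')
    except Exception as e: print(n,e)
    u,v=map(int,proj(n,[.602,-.171,.09])); ims.append(cv2.resize(im[v-30:v+30,u-30:u+30,::-1],(390,390),interpolation=cv2.INTER_CUBIC))
cv2.imwrite('pics/end.png',np.hstack(ims))
E
```

```text
top before (array([-75.1, -72.8, -66.8]), np.int64(260)) now (array([-103.1,  -97.7,  -85.3]), np.int64(864))
scene before (array([-74.6, -70.8, -68.1]), np.int64(223)) now (array([-103.3,  -99.1,  -84.1]), np.int64(414))
[ 0.60057698 -0.17016147  0.2473093 ]
scene handletop 40 rect c 601.6 -172.8 size 17.9 15.8 ang 31.8 mean [ 599.  -174.6  116. ]
scene standtop 199 rect c 602.1 -171.6 size 47.0 47.0 ang 87.7 mean [ 597.  -177.2   67.8]
top handletop 51 rect c 601.2 -170.9 size 15.8 14.6 ang 21.8 mean [ 601.  -170.2  118.2]
top standtop 252 rect c 602.4 -170.2 size 44.9 43.3 ang 89.0 mean [ 602.1 -166.4   68.6]
```

View pics/end.png

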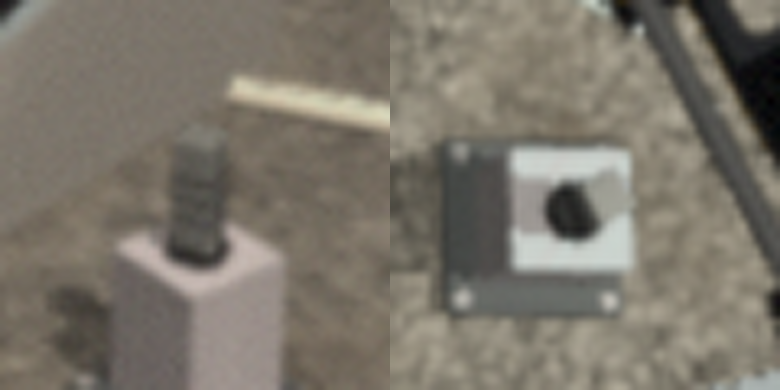

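The rod stands upright with its collar down on the stand (handle top at 118 mm, as at the start), and the drawer is out. The gripper is clear, so I hand the job in.

```bash
python3 -c "
from workcell import *
print(sign_off())"
```

```text
the job is handed in; nothing more can be done
None
```

The drawer is out, the rod is back in its stand and let go, and the job is handed in at about 23 s (no verdict given).

- **Pressing:** I took the rod from the aluminium stand, carried it over the reader and pushed it down the slot. The first probe, near the slot's middle, landed on the tab, and I pressed it about 10 mm. The highest force I read was 6.5 N, but readings came only at the end of each call.
- **Drawer:** its front measures about 28 mm further out than at the start in both cameras.
- **Rod:** it stands upright with its collar on the stand's top. The handle's top is at 118 mm in the top camera, the same as at the start. The scene camera read 116 mm now and 117 mm at the start, which is within its resolution.
- **Gripper:** open, with the fingertips at about 247 mm, well above the rod and touching nothing.
- **Release height:** I let go with the gripper about 2 mm higher than where I gripped. The rod either dropped that far or had shifted in the grip during pressing; the pictures show it fully down.
- **Not measured:** I did not re-measure the bottles or the cassette. Nothing I did went near them.

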